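# Snap the lid onto the colour-rod canister and keep it pressed

## Robot

A 7-joint arm with a two-finger parallel gripper is mounted at the origin on the work surface. World frame = base frame: x ahead of the robot, y to its left, z up, the work surface at z = 0. Lengths are in mm, angles in rad, forces in N, time in s.
With the tool pointing down it reaches from about 400 to 850 mm from the base axis. Payload 10.4 kg.
Tool frame: the origin (TCP) lies at the very end of the fingers, on their centre line; the grasp point (between the pads) lies 19 mm behind it; z points along the fingers, x is the direction in which the jaws open and shut, and the axes are right-handed (so a half turn about z gives the same grasp; the last joint's range is limited). The gripper opens to 85 mm and grips with 20 to 120 N. Pads are 22 mm wide; open, the fingers measure 114 mm over their backs; the gripper's body (76 mm by 85 mm) begins 54 mm behind the grasp point. The pads swing forward as they close: fully open they stand 13 mm farther back than shut.
Start: joints at [1.318, 0.332, -0.065, 1.46, 0.022, 1.35, -0.088], TCP at [142.384, -608.587, 231.338] pointing down, gripper open.
Joint ranges: [-2.6, 2.6], [-0.5, 2.12], [-1.47, 1.34], [0.16, 2.42], [-1.27, 4.41], [0.06, 2.06], [-2.6, 2.6]. Speed limits (rad/s): [2.22, 2.22, 2.79, 2.79, 3.14, 3.14, 3.14].

## Interface

Orientations are given as a 3x3 rotation matrix whose columns are the frame's x, y, z axes.
In Python, from workcell import * gives the robot as it stands. The module is installed in compiled form; this text tells all that it offers. Calls block until the motion is done:
- move_to(position, orientation): joint-space move of the TCP to a pose.
- movel(position, orientation=None, rate=150, max_force=None): straight line of the TCP; orientation=None keeps the orientation; rate is the mean speed in mm/s. With max_force (N) it stops when the force on the tool has changed by that much, and returns True; else False.
- move_j(angles): joint-space move.
- grip(opening, strength=None): finger opening in mm; strength is the grip in N (None keeps the last); returns when the fingers have stopped.
- dwell(seconds).
- ik(position, orientation): joint angles nearest the present ones, or None.
- get_state(): the state.
- read_camera(name): name is "scene" or "top"; returns the picture (384x512x3 uint8, red, green, blue); there is no depth.
- camera_info(name): a dict with "camera_matrix" (3x3 intrinsics, pixels), "k1" (the pictures are not rectified: a ray, as slopes to the right and down, at radius r is drawn at 1 + k1 r^2 times it, then the intrinsics apply), "R" (3x3) and "t" (3): a world point X has camera coordinates R X + t. Camera axes: x right, y down, z forward; pixel columns grow to the right and rows downward; lengths in mm; the calibration is good to about 2 mm. A picture is of the moment at which its call begins. camera_info takes no time and is no camera call.
A pose or a line that the arm cannot do raises PlanningError and nothing moves.
- finish_job(): hands the job in, once; it reports no verdict.
The state is a dict: "clock": time; "joint_positions": joint angles; "qd": joint speeds; "effort": joint torques, N m; "tool_pos": TCP position; "ee_rot": TCP orientation; "contact_force": force on the tool from outside, world axes, zero at the start; "torque": the same for the moment, N m; "width": finger opening in mm.
Only numpy, scipy, OpenCV 4.12 (cv2) and the standard library are available. Lean on these libraries where they do the work, as an engineer would, in place of code of your own. Each camera call takes 0.05 s, during which the arm holds its last target.

## Task

Close the open steel canister of glass colour rods: pick up the larger lid (the one with the bar grip), set it level on the canister's mouth so that it rests for a moment on the three spring latches, then press it straight down until the latches give way and snap over its edge. Keep pressing firmly, so that the rubber seal stays squeezed, and finish while still pressing the lid down; leave the smaller lid and everything else on the bench where it is.

Things in the scene. Friction and masses are not known exactly. Their poses are not given: they have to be found in the camera images.
- lid: The larger lid, loose, about 0.16 kg (varies): flat steel disc 96 mm across and 4 mm thick, with a boss 72 mm across up to 8 mm, and on that a dark wooden bar grip 50 mm long (lid's x), 16 mm wide (lid's y), 28 mm tall; 36 mm high in all. Starts lying on the bench, grip up. Origin: centre of the underside; z up through the grip.
- small_lid: A smaller steel lid, 68 mm in diameter, with a round 22 mm knob, 30 mm high in all; not needed. Origin: centre of the underside.
- canister: Upright open steel canister fixed to the bench: 100 mm outer diameter, rim at 92 mm, glass rod stubs inside. Three spring latches stand round its mouth at 0, 120 and 240 degrees from its x axis; their housings lie 52 to 76 mm from the axis, up to 119 mm high. Between them, three flared guide tabs up to 110 mm centre the lid to 2 mm. Any lid yaw fits. Origin: centre of the foot, on the bench.
- mouth (a point): Centre of the canister's mouth, on its axis, 100 mm above the bench, level with the free seal's upper face; z up. The lid's underside is about 11 mm above this point when it rests on the latches' sloping noses, about 1 mm below it when snapped in; the rigid rim is 8 mm below it.
- latch0 (a joint): Outward travel (m) of the first latch. 0: nose tip 44 mm from the axis, over the lid's edge by 4 mm; the lid pushes it out to 0.004 and it springs back once the edge has passed. Nose: flat underside 103 mm, slope from 105 to 113 mm above the bench. Opening all three takes 7 to 14 N of push, then the force drops to 1 to 5 N, and the lid has 5 to 6 mm more to go until the noses are over it.
- latch1 (a joint): The same for the second latch, at 120 degrees.
- latch2 (a joint): The same for the third latch, at 240 degrees.
- seal (a joint): Compression of the springy black rubber seal ring in the mouth (m): 0 = free, upper face 100 mm above the bench; it takes 2.5 N per mm. With the lid snapped in and not pressed it reads about 0.001; firm pressing squeezes it to 0.003 to 0.008. Ring 92 mm outer, 78 mm inner diameter.
Mind the look-alikes: they are no part of the job. What is shaped like the lid but blue or red is not meant.

How it is judged:
By the outcome, as a careful person would: the job done as asked, in the order asked, and still so for the second after the job is handed in, while the arm keeps its last pose, push and grip.
It also fails if it takes over 38 s, if anything falls off the work surface, if the arm or the gripper's body presses on something with over 40 N, if the wrist force passes 120 N, or if a joint passes its speed limit or range.

## Working session

There is one attempt and no reset: what is moved stays moved. The work goes in short steps, each a Python script; the robot and the scene stay as the last script left them, time stands still between calls to the robot, and variables do not carry over. Pictures are saved under pics/ and viewed, and the job is handed in when it is done.

```bash
mkdir -p pics; ls
python3 - <<'E'
from workcell import *
import cv2, numpy as np
np.set_printoptions(precision=3,suppress=True)
for n in("scene","top"):
    im=read_camera(n); cv2.imwrite(f"pics/{n}0.png",cv2.resize(im[:,:,::-1],None,fx=1.5,fy=1.5,interpolation=cv2.INTER_CUBIC)); np.save(f"pics/{n}0.npy",im)
    c=camera_info(n); print(n,c)
s=get_state(); print(s)
E
```

```text
pics
scene {'camera_matrix': array([[452.583,   0.   , 252.88 ],
       [  0.   , 452.583, 188.97 ],
       [  0.   ,   0.   ,   1.   ]]), 'k1': -0.1723396682347926, 'R': array([[-0.753,  0.658, -0.006],
       [ 0.448,  0.507, -0.737],
       [-0.481, -0.558, -0.676]]), 't': array([ 328.662, -154.976, 1306.62 ])}
top {'camera_matrix': array([[483.122,   0.   , 257.269],
       [  0.   , 483.122, 203.634],
       [  0.   ,   0.   ,   1.   ]]), 'k1': -0.18034954065448588, 'R': array([[-0.   , -1.   ,  0.012],
       [-0.998, -0.001, -0.065],
       [ 0.065, -0.012, -0.998]]), 't': array([  21.406,  476.113, 1156.015])}
{'clock': 0.1, 'joint_positions': array([ 1.318,  0.333, -0.065,  1.461,  0.022,  1.35 , -0.088]), 'qd': array([ 0.   , -0.001, -0.   , -0.001, -0.   , -0.001,  0.002]), 'effort': array([  0.002, -62.675,   0.049, -39.243,   0.016,   0.007,   0.   ]), 'tool_pos': array([ 142.278, -608.262,  230.596]), 'ee_rot': array([[ 0.228, -0.974, -0.   ],
       [-0.974, -0.228,  0.001],
       [-0.001,  0.   , -1.   ]]), 'contact_force': array([-0.32 ,  0.907,  0.177]), 'torque': array([ 0.062, -0.003, -0.029]), 'width': 85.26793332109929}
```

View pics/scene0.png

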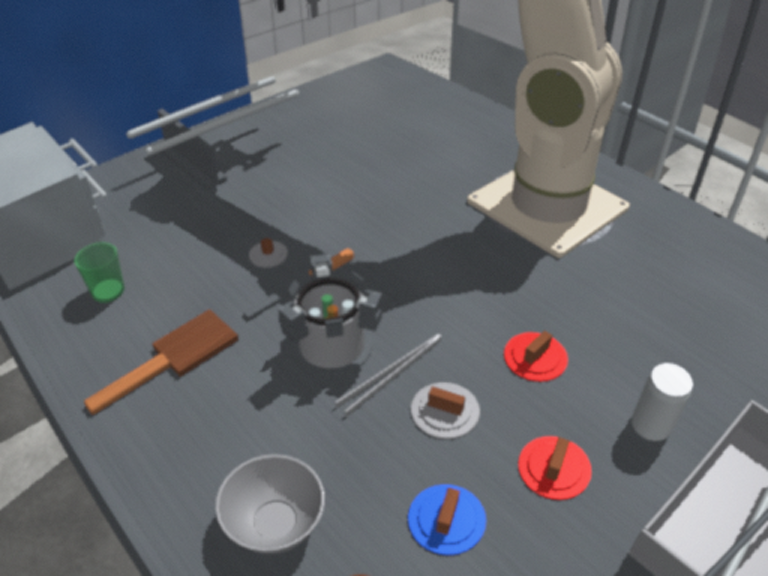

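View pics/top0.png

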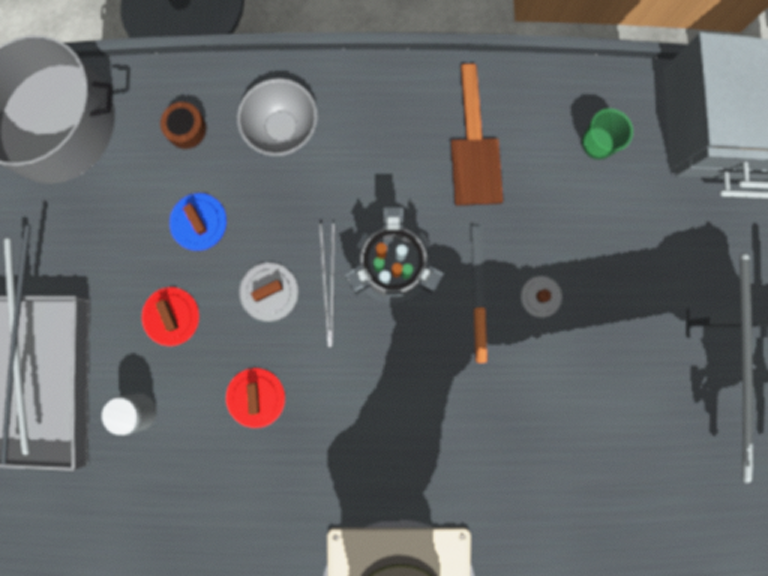

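The candidates shaped like the lid, in the 1.5x top view, are:
- grey at (268,292)
- blue at (198,221)
- red at (171,316) and (255,398)
- the small grey lid with a round knob at (541,296)

The grey one at (268,292) is steel, large and has a bar grip, so it fits. I'll confirm it in an enlarged crop.

```bash
cat > h.py <<'E'
import numpy as np, cv2
from workcell import *
np.set_printoptions(precision=3,suppress=True)
def ray(cam,uv):
    c=camera_info(cam); K=np.array(c["camera_matrix"]); R=np.array(c["R"]); t=np.array(c["t"])
    p=cv2.undistortPoints(np.array(uv,float).reshape(-1,1,2),K,np.array([c["k1"],0,0,0.]))[:,0]
    d=np.c_[p,np.ones(len(p))]@R   # R^T d
    return -R.T@t, d
def onplane(cam,uv,z):
    o,d=ray(cam,uv); s=(z-o[2])/d[:,2]; return o+s[:,None]*d
def project(cam,X):
    c=camera_info(cam); R=np.array(c["R"]); t=np.array(c["t"])
    return cv2.projectPoints(np.array(X,float).reshape(-1,1,3),cv2.Rodrigues(R)[0],t,np.array(c["camera_matrix"]),np.array([c["k1"],0,0,0.]))[0][:,0]
E
python3 - <<'E'
import numpy as np,cv2
t=np.load("pics/top0.npy"); s=np.load("pics/scene0.npy")
def crop(im,u,v,w,f): 
    return cv2.resize(im[v-w//2:v+w//2,u-w//2:u+w//2,::-1],(f,f),interpolation=cv2.INTER_CUBIC)
a=np.hstack([crop(t,179,195,56,390),crop(t,262,174,84,390)])
b=np.hstack([crop(s,297,273,60,390),crop(s,222,208,84,390)])
cv2.imwrite("pics/crop1.png",a);cv2.imwrite("pics/crop2.png",b)
E
```

```text
(no output)
```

View pics/crop1.png

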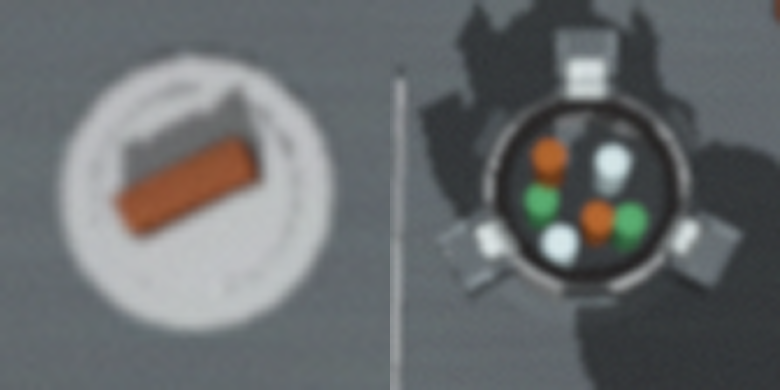

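View pics/crop2.png

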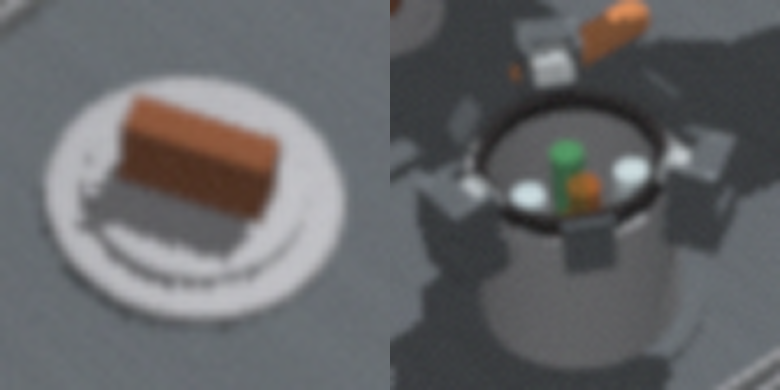

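The enlarged crops confirm it. The grey disc at raw top (179,195) has a brown bar grip, so it is the lid meant. The canister is centred near raw top (262,174). Next I'll rectify the views to metric planes and measure.

```bash
cat > meas.py <<'E'
from h import *
def rectify(cam,im,cx,cy,z,half=75,mpp=0.25):
    n=int(2*half/mpp); 
    X=cx+half-(np.arange(n)+.5)*mpp; Y=cy+half-(np.arange(n)+.5)*mpp   # up=+x, left=+y
    YY,XX=np.meshgrid(Y,X); P=np.stack([XX.ravel(),YY.ravel(),np.full(XX.size,z)],1)
    uv=project(cam,P).astype(np.float32).reshape(n,n,2)
    return cv2.remap(im,uv[...,0],uv[...,1],cv2.INTER_CUBIC)
def circfit(P,iters=6):
    w=np.ones(len(P),bool)
    for _ in range(iters):
        A=np.c_[2*P[w],np.ones(w.sum())]; b=(P[w]**2).sum(1); s=np.linalg.lstsq(A,b,rcond=None)[0]
        r=np.sqrt(s[2]+s[0]**2+s[1]**2); e=abs(np.hypot(*(P-s[:2]).T)-r); w=e<max(1.0,2*np.median(e))
    return s[:2],r,w.sum(),e[w].std()
E
python3 - <<'E'
from meas import *
for cam,uv0,can0 in(("top",(179,195),(262.5,173.5)),("scene",(297,273),(222,200))):
    im=np.load(f"pics/{cam}0.npy"); hsv=cv2.cvtColor(im,cv2.COLOR_RGB2HSV)
    win=np.zeros(im.shape[:2],bool); u,v=uv0; win[v-30:v+30,u-30:u+30]=1
    # brown grip
    br=(win&(hsv[...,1]>110)&(hsv[...,0]<20)).astype(np.uint8)
    yy,xx=np.nonzero(br)
    g=im.max(2).astype(int); disc=(win&((g>125)|(br>0))).astype(np.uint8)
    cs,_=cv2.findContours(disc,cv2.RETR_EXTERNAL,cv2.CHAIN_APPROX_NONE); c=max(cs,key=cv2.contourArea)[:,0]
    hull=cv2.convexHull(c)[:,0].astype(float)
    W=onplane(cam,hull,4)[:,:2]; print(cam,"lid disc",circfit(W))
    W=onplane(cam,np.c_[xx,yy],36)[:,:2].astype(np.float32); print("brown rect",cv2.minAreaRect(W))
    print("can guess z92",onplane(cam,can0,92))
E
```

```text
top lid disc (array([499.468, 214.897]), np.float64(49.60097709252678), np.int64(23), np.float64(0.15774683928426925))
brown rect ((499.6380615234375, 212.49147033691406), (15.129595756530762, 47.23487854003906), 26.583438873291016)
can guess z92 [[539.87   10.524  92.   ]]
scene lid disc (array([500.415, 213.557]), np.float64(49.39082767594136), np.int64(25), np.float64(0.13315712875367755))
brown rect ((509.6358947753906, 220.11245727539062), (29.021390914916992, 47.113616943359375), 25.289766311645508)
can guess z92 [[535.672  13.094  92.   ]]
```

Run:
```python
from meas import *
out=[]
for cam in("top","scene"):
    im=np.load(f"pics/{cam}0.npy")
    r=rectify(cam,im,539,10,92,half=80,mpp=.4)
    r=np.ascontiguousarray(r[:,:,::-1]); 
    for i in range(0,400,25): cv2.line(r,(i,0),(i,4),(0,255,255),1); cv2.line(r,(0,i),(4,i),(0,255,255),1)
    cv2.circle(r,(200,200),int(50/.4),(0,255,255),1)
    out.append(r)
cv2.imwrite("pics/rect1.png",np.hstack(out))
```

```text
(no output)
```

View pics/rect1.png

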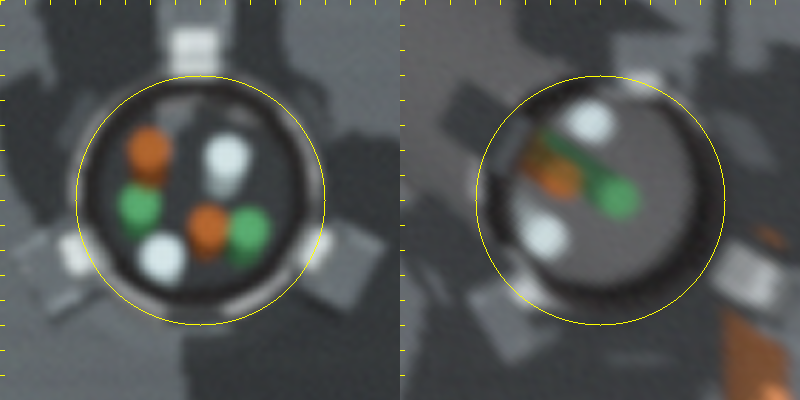

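Run:
```python
from meas import *
from scipy.optimize import minimize
th=np.linspace(0,2*np.pi,180,endpoint=False)
def ann(cam,im,cx,cy,z,r):
    P=np.concatenate([np.c_[cx+k*np.cos(th),cy+k*np.sin(th),np.full(180,z)] for k in r])
    uv=project(cam,P).astype(np.float32); return cv2.remap(im,uv[None,:,0],uv[None,:,1],cv2.INTER_CUBIC)[0]
for cam in("top","scene"):
    im=np.load(f"pics/{cam}0.npy").max(2).astype(np.float32)
    def f(p):
        d=ann(cam,im,*p,100,[40,42.5,45])
        if cam=="top": return d.mean()-ann(cam,im,*p,92,[47.5,49]).clip(0,140).mean()
        return d.clip(0,110).mean()-0.3*ann(cam,im,*p,100,[36,37]).clip(0,110).mean()
    best=min(((f((539+a,10+b)),a,b) for a in np.arange(-8,8.1,.5) for b in np.arange(-8,8.1,.5)))
    r=minimize(f,[539+best[1],10+best[2]],method="Nelder-Mead"); print(cam,best,r.x,r.fun)
```

```text
top (np.float32(-54.766342), np.float64(2.5), np.float64(2.0)) [541.517  11.815] -54.94173812866211Traceback (most recent call last):
  File "<stdin>", line 13, in <module>
  File "<stdin>", line 13, in <genexpr>
  File "<stdin>", line 12, in f
  File "<stdin>", line 6, in ann
  File "h.py", line 12, in project
    c=camera_info(cam); R=np.array(c["R"]); t=np.array(c["t"])
ValueError: time passes only in moves, steps and waits
```

```bash
python3 - <<'E'
s=open('h.py').read()
s=s.replace('def ray','_ci={n:camera_info(n) for n in ("top","scene")}\ndef camera_info(n): return _ci[n]\ndef ray',1); open('h.py','w').write(s)
E
cat > canfit.py <<'E'
from meas import *
from scipy.optimize import minimize
th=np.linspace(0,2*np.pi,180,endpoint=False)
def ann(cam,im,cx,cy,z,r):
    P=np.concatenate([np.c_[cx+k*np.cos(th),cy+k*np.sin(th),np.full(180,z)] for k in r])
    uv=project(cam,P).astype(np.float32); return cv2.remap(im,uv[None,:,0],uv[None,:,1],cv2.INTER_CUBIC)[0]
if __name__=="__main__":
  print(get_state()["clock"])
  out=[]
  for cam in("top","scene"):
    rgb=np.load(f"pics/{cam}0.npy"); im=rgb.max(2).astype(np.float32)
    def f(p,mode):
        d=ann(cam,im,*p,100,[40,42.5,45]).clip(0,110).mean()
        if mode==0: return d
        if mode==1: return d-ann(cam,im,*p,92,[47.5,49]).clip(0,140).mean()
        return d-0.5*ann(cam,im,*p,100,[36.5,37.5]).clip(0,110).mean()
    for m in(0,1,2):
        best=min(((f((539+a,10+b),m),a,b) for a in np.arange(-8,8.1,.5) for b in np.arange(-8,8.1,.5)))
        r=minimize(f,[539+best[1],10+best[2]],args=(m,),method="Nelder-Mead"); print(cam,m,r.x,r.fun)
    r=rectify(cam,rgb,541,10,100,half=80,mpp=.4)
    r=np.ascontiguousarray(r[:,:,::-1]); cv2.circle(r,(200,200),int(46/.4),(0,255,255),1)
    out.append(r)
  cv2.imwrite("pics/rect2.png",np.hstack(out))
E
python3 canfit.py
```

```text
0.1
top 0 [541.232  12.007] 57.82767105102539
top 1 [541.547  11.885] -55.476200103759766
top 2 [541.16   12.085] 25.17471694946289
scene 0 [547.183  16.531] 56.956871032714844
scene 1 [546.393  14.721] -17.683673858642578
scene 2 [548.389  17.139] 20.949260711669922
```

View pics/rect2.png

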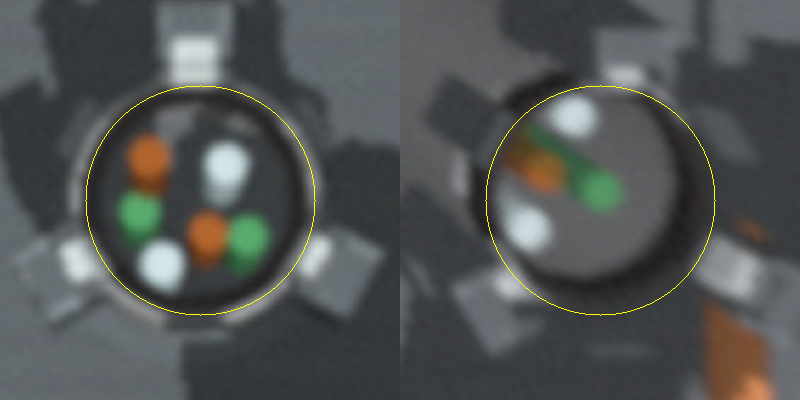

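The lid is at about (500, 214), with its grip's long axis at about 116.6°. The canister axis is at about (541.3, 12). Going for the grasp.

```bash
cat >> h.py <<'E'
def Rd(a): # tool down, jaw x axis at angle a (rad)
    c,s=np.cos(a),np.sin(a); return np.array([[c,s,0],[s,-c,0],[0,0,-1.]])
A=np.radians(26.6)
def st(m=""):
    s=get_state(); print(m,"t",round(s["clock"],2),"pos",s["tool_pos"],"F",s["contact_force"],"M",s["torque"],"w",round(s["width"],2),"z",s["ee_rot"][:,2])
    return s
E
python3 - <<'E'
from h import *
print(ik([500,213.7,150],Rd(A)),ik([541.3,12,150],Rd(A)))
movel([142.3,-608.3,330],rate=250); st("up")
move_to([500,213.7,200],Rd(A)); st("over")
grip(45,60)
movel([500,213.7,60],rate=150); st("near")
for n in("top","scene"):
    im=read_camera(n); cv2.imwrite(f"pics/{n}1.png",cv2.resize(im[:,:,::-1],None,fx=1.5,fy=1.5,interpolation=cv2.INTER_CUBIC)); np.save(f"pics/{n}1.npy",im)
im=np.load("pics/scene1.npy"); cv2.imwrite("pics/c3.png",cv2.resize(im[210:330,240:360,::-1],(590,590),interpolation=cv2.INTER_CUBIC))
E
```

```text
[ 0.383  0.402 -1.049  1.74   0.37   1.216 -0.299] [ 0.725  0.37  -0.988  1.747  0.329  1.203  0.111]
up t 0.64 pos [ 142.323 -608.357  330.22 ] F [ 0.07  -0.364 -0.638] M [ 0.021 -0.031 -0.004] w 85.1 z [ 0.    -0.001 -1.   ]
over t 3.81 pos [500.449 212.885 199.944] F [-0.266 -0.73   0.012] M [ 0.046 -0.061  0.006] w 85.45 z [-0. -0. -1.]
near t 5.37 pos [500.508 214.093  60.892] F [ 0.373 -0.054 -0.057] M [0.019 0.    0.002] w 44.91 z [ 0.001  0.001 -1.   ]
```

View pics/c3.png

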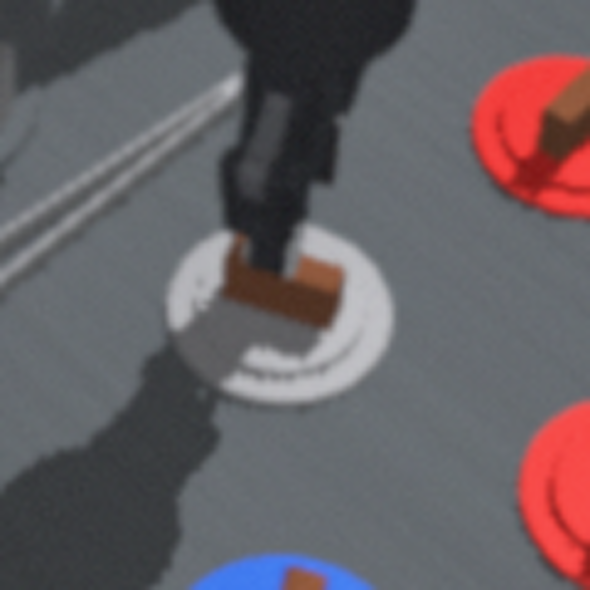

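View pics/top1.png

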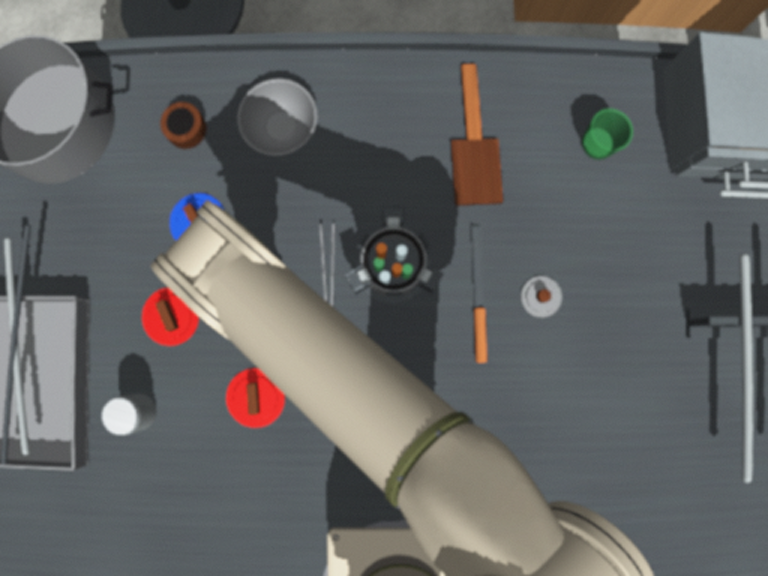

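Run:
```python
from h import *
p=project("scene",[[500.5,214.1,60.9],[500,213.7,36],[500,213.7,4]]); print((p-[240,210])*590/120)
c,s=np.cos(A),np.sin(A)
print((project("scene",[[500.5+k*22*c,214.1+k*22*s,60.9] for k in(-1,1)])-[240,210])*590/120)
im=np.load("pics/scene1.npy"); cv2.imwrite("pics/c4.png",cv2.resize(im[240:300,265:325,::-1],(590,590),interpolation=cv2.INTER_CUBIC))
```

```text
[[288.188 221.429]
 [284.423 258.013]
 [279.552 304.445]]
[[304.736 183.109]
 [271.077 260.944]]
```

View pics/c4.png

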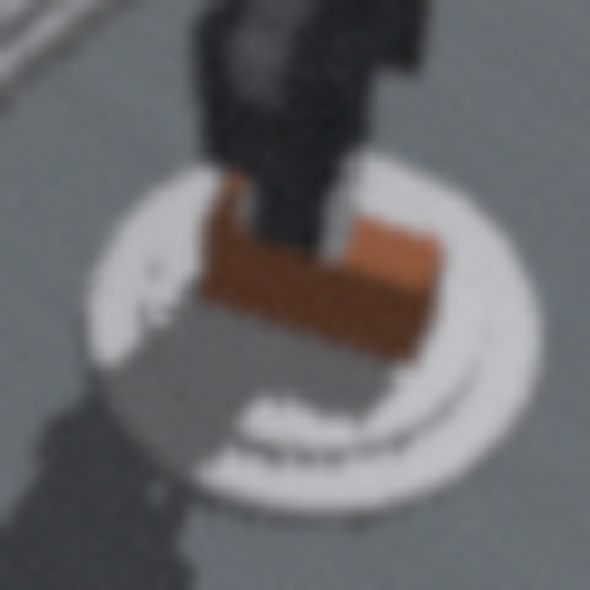

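The near fingertip projects where it is seen, in front of the bar, so the jaws straddle it. Descending and gripping.

Run:
```python
from h import *
print(movel([500,213.7,11],rate=60,max_force=8)); st("down")
grip(10,80); st("grip")
movel([500,213.7,60],rate=80); st("lift")
movel([500,213.7,190],rate=200); st("lift2"); 
im=read_camera("scene"); np.save("pics/scene2.npy",im); cv2.imwrite("pics/c5.png",cv2.resize(im[150:330,200:380,::-1],(590,590),interpolation=cv2.INTER_CUBIC))
```

```text
False
down t 6.43 pos [500.194 213.936  11.324] F [-0.143  0.725  0.355] M [ 0.044  0.029 -0.012] w 45.06 z [ 0.  0. -1.]
grip t 6.81 pos [500.386 213.897  11.595] F [-1.078 -0.673  6.089] M [-0.156  0.21  -0.015] w 14.53 z [ 0.001  0.    -1.   ]
lift t 7.58 pos [499.872 213.402  59.751] F [ 0.377  0.661 -2.7  ] M [-0.011 -0.029 -0.009] w 14.57 z [-0. -0. -1.]
lift2 t 8.38 pos [499.507 213.188 188.736] F [-0.084 -0.101 -2.796] M [ 0.008 -0.035  0.01 ] w 14.33 z [-0.001 -0.001 -1.   ]
```

View pics/c5.png

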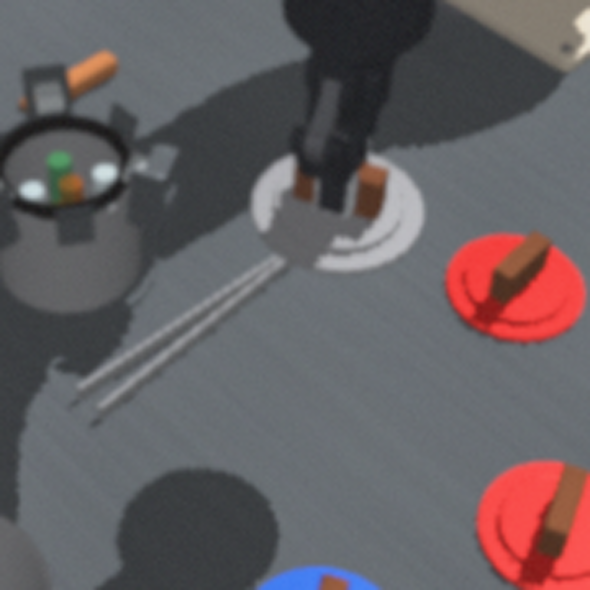

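```bash
cat > lidfit.py <<'E'
from meas import *
def lidfit(im,cam,guess,ztop,hw=34,thr=125):
    u,v=project(cam,[guess])[0].round().astype(int)
    win=np.zeros(im.shape[:2],np.uint8); win[max(v-hw,0):v+hw,max(u-hw,0):u+hw]=1
    m=win&(im.min(2)>thr).astype(np.uint8)
    n,l,s,_=cv2.connectedComponentsWithStats(m); k=1+np.argmax(s[1:,4])
    c=np.argwhere(l==k)[:,::-1].astype(np.int32); hull=cv2.convexHull(c)[:,0].astype(float)
    # only outline points; robust
    W=onplane(cam,hull,ztop)[:,:2]; return circfit(W)
E
python3 - <<'E'
from lidfit import *
im=np.load("pics/scene2.npy"); print(lidfit(im,"scene",[499.5,213.2,181],181))
im=np.load("pics/scene0.npy"); print(lidfit(im,"scene",[499.5,213.2,4],4))
move_to([541.3,12,200],Rd(A)); movel([541.3,12,160],rate=100); s=st("over can")
im=read_camera("scene"); np.save("pics/scene3.npy",im)
z=s["tool_pos"][2]-11.5+4
print(z,lidfit(im,"scene",[s["tool_pos"][0],s["tool_pos"][1],z],z))
cv2.imwrite("pics/c6.png",cv2.resize(im[130:270,150:290,::-1],(590,590),interpolation=cv2.INTER_CUBIC))
E
```

```text
(array([498.906, 212.944]), np.float64(48.316305545562955), np.int64(15), np.float64(0.17333622881753433))
(array([500.959, 213.749]), np.float64(48.78375178732351), np.int64(24), np.float64(0.18238791787452685))
over can t 9.81 pos [541.277  12.589 160.02 ] F [-0.689  0.226 -2.051] M [-0.01  -0.043 -0.007] w 14.45 z [-0.  0. -1.]
152.5197229297344 (array([540.519,  14.707]), np.float64(46.509767242018576), np.int64(11), np.float64(0.3423738184338955))
```

View pics/c6.png

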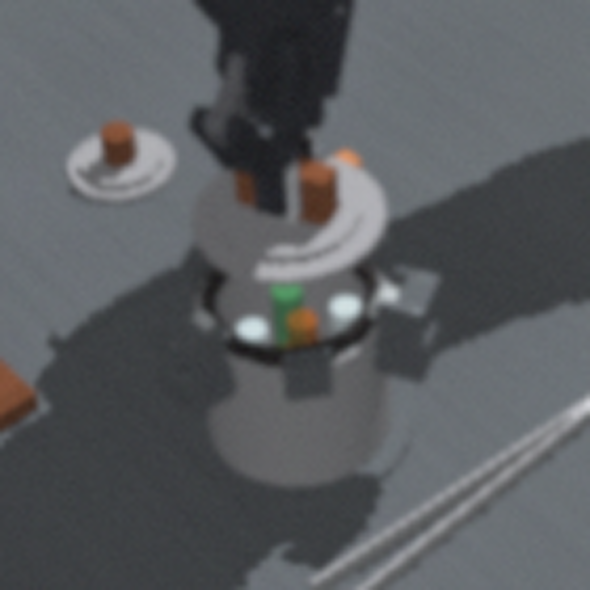

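Run:
```python
from lidfit import *
im=np.load("pics/scene3.npy"); 
th=np.linspace(0,2*np.pi,100)
f=590/100; x0,y0=175,155
big=cv2.resize(im[y0:y0+100,x0:x0+100,::-1],(590,590),interpolation=cv2.INTER_CUBIC)
def circ(cx,cy,z,r,col):
    p=project("scene",np.c_[cx+r*np.cos(th),cy+r*np.sin(th),np.full(100,z)]); q=((p-[x0,y0]+.5)*f).astype(int)
    cv2.polylines(big,[q],True,col,1)
circ(541.3,12.6,152.5,48,(0,255,255)); circ(541.3,12,100,46,(0,255,0)); circ(541.3,12,100,39,(255,0,255));circ(541.3,12,0,50,(255,255,0))
cv2.imwrite("pics/c7.png",big)
```

```text
(no output)
```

View pics/c7.png

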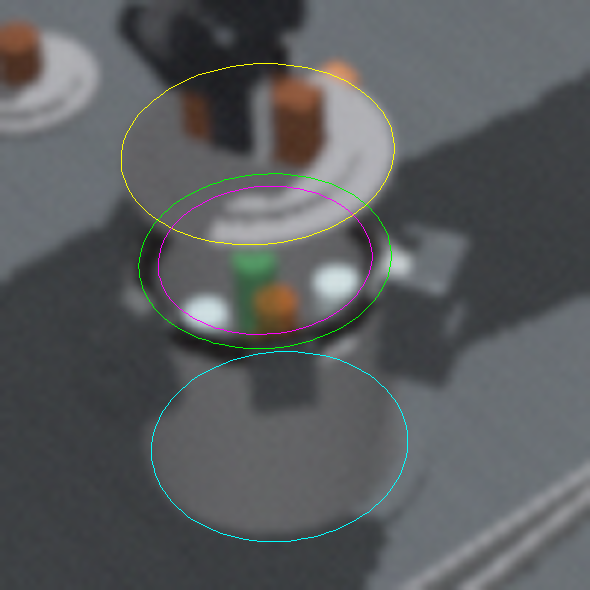

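The outlines match to about 1 mm, so the lid is over the mouth. Lowering with a force guard until it touches the noses.

Run:
```python
from lidfit import *
movel([541.3,12,130],rate=80); dwell(0.2); s0=st("130")
print(movel([541.3,12,118],rate=10,max_force=3)); st("touch"); dwell(0.3); s=st("rest")
im=read_camera("scene"); np.save("pics/scene4.npy",im)
f=590/100; x0,y0=175,155
cv2.imwrite("pics/c8.png",cv2.resize(im[y0:y0+100,x0:x0+100,::-1],(590,590),interpolation=cv2.INTER_CUBIC))
```

```text
130 t 10.58 pos [541.568  12.063 130.393] F [ 0.574 -0.155 -1.782] M [ 0.018  0.038 -0.043] w 14.63 z [ 0.001 -0.    -1.   ]
True
touch t 11.35 pos [541.607  11.573 122.399] F [ 2.46   0.032 -0.28 ] M [ 0.01  -0.502 -0.015] w 14.15 z [ 0.001 -0.    -1.   ]
rest t 11.65 pos [541.396  11.523 122.369] F [4.232 0.033 2.035] M [-0.019 -0.763 -0.014] w 14.9 z [ 0. -0. -1.]
```

View pics/c8.png

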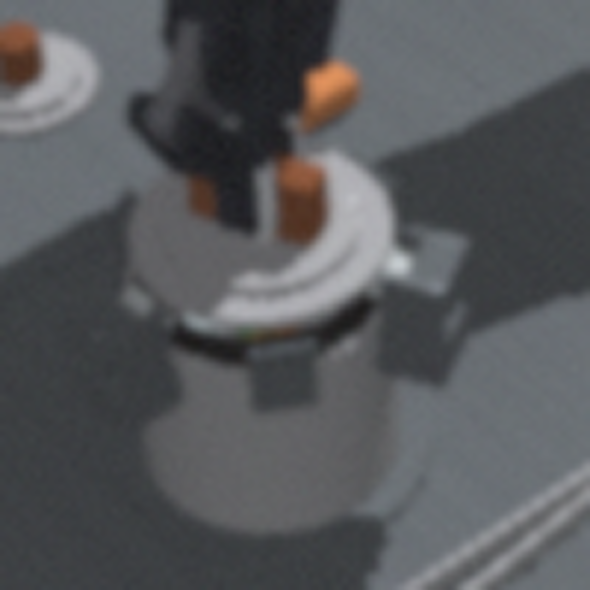

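The touch came at the expected height, with the underside at about 111 mm. Fx is +4 N, so the −x noses carry the load. I'll shift the lid +x until the sideways force vanishes.

Run:
```python
from h import *
x=541.3
z=122.6
for dx in (0,.6,1.2,1.8,2.4):
    movel([541.3+dx,12,z],rate=8); dwell(0.25)
    S=[get_state()["contact_force"]]
    for _ in range(4): dwell(0.02); S.append(get_state()["contact_force"])
    s=st(f"{dx}"); m=np.mean(S,0); print(m)
    if m[0]<0.6: break
```

```text
0 t 12.27 pos [541.21   11.881 122.54 ] F [ 2.252 -1.866  0.614] M [-0.294 -0.392 -0.001] w 14.87 z [-0.001 -0.001 -1.   ]
[ 2.098 -1.702  0.51 ]
0.6 t 12.83 pos [541.765  11.893 122.488] F [ 0.053 -1.642 -0.997] M [-0.467 -0.16   0.03 ] w 14.29 z [-0.001 -0.001 -1.   ]
[ 0.51  -1.959 -0.212]
```

Run:
```python
from h import *
def F(n=6):
    S=[]
    for _ in range(n): dwell(0.02); S.append(get_state()["contact_force"])
    return np.mean(S,0)
p=np.array([541.9,12.,122.6])
for i in range(8):
    f=F(); p[:2]+=np.clip(0.3*f[:2],-.6,.6); p[2]+=np.clip(-0.15*(1.0-f[2]),-.2,.2)
    p[2]=max(p[2],121.4)
    movel(p,rate=8); dwell(.1); print(i,p,f)
s=st(); print(F())
```

```text
0 [542.101  11.4   122.4  ] [ 0.669 -2.56  -0.363]
1 [542.588  11.049 122.2  ] [ 1.624 -1.171 -0.408]
2 [542.913  11.321 122.   ] [ 1.082  0.908 -0.43 ]
3 [543.244  11.475 121.8  ] [ 1.103  0.514 -0.523]
4 [542.958  11.389 121.786] [-0.951 -0.288  0.909]
5 [543.041  11.264 121.694] [ 0.276 -0.417  0.383]
6 [542.945  11.325 121.776] [-0.321  0.203  1.547]
7 [543.239  11.422 121.802] [0.982 0.326 1.177]
 t 16.43 pos [543.12   11.36  121.756] F [-0.017  0.014  2.306] M [ 0.008  0.079 -0.042] w 14.92 z [-0.001 -0.    -1.   ]
[-0.401  0.104  1.9  ]
```

The lid is now centred on all three noses: lateral force is near 0, the underside is about 110.3 mm up, and the noses carry its weight. Pressing straight down.

Run:
```python
from h import *
p=np.array([543.05,11.37,121.8])
movel(p,rate=8); dwell(0.4); st("rest")
for z in (120,118.5,117,115.5,114,112.5,111,109.5):
    p[2]=z; r=movel(p,rate=15,max_force=35); s=get_state(); print(z,r,s["clock"],s["tool_pos"],s["contact_force"],round(s["width"],2))
    if r: break
```

```text
rest t 17.18 pos [543.068  11.363 121.803] F [0.082 0.489 1.323] M [ 0.072 -0.133 -0.013] w 14.2 z [-0.001 -0.    -1.   ]
120 False 17.45 [543.211  11.4   120.042] [-0.082  0.871  1.882] 14.32
118.5 False 17.7 [543.263  11.447 118.636] [ 0.53  -0.224  3.375] 14.57
117 False 17.95 [543.284  11.426 117.177] [1.496 1.07  3.884] 14.77
115.5 False 18.2 [542.625  11.368 114.961] [ 0.866 -0.224 -3.44 ] 14.21
114 False 18.45 [542.164  11.098 113.024] [  1.414   1.987 -13.741] 14.5
112.5 False 18.7 [542.622  11.21  112.127] [ 0.27   0.759 -5.647] 14.18
111 False 18.95 [543.177  11.377 110.962] [ 1.247 -0.417 -5.605] 14.48
109.5 False 19.2 [543.306  11.441 109.914] [-1.739  0.596  2.754] 14.65
```

Run:
```python
from h import *
dwell(.2); st("now")
im=read_camera("scene"); np.save("pics/scene5.npy",im)
x0,y0=175,155
cv2.imwrite("pics/c9.png",cv2.resize(im[y0:y0+100,x0:x0+100,::-1],(590,590),interpolation=cv2.INTER_CUBIC))
```

```text
now t 19.4 pos [543.322  11.409 109.812] F [-0.039  0.132  2.711] M [-0.04  -0.017  0.055] w 14.81 z [-0. -0. -1.]
```

View pics/c9.png

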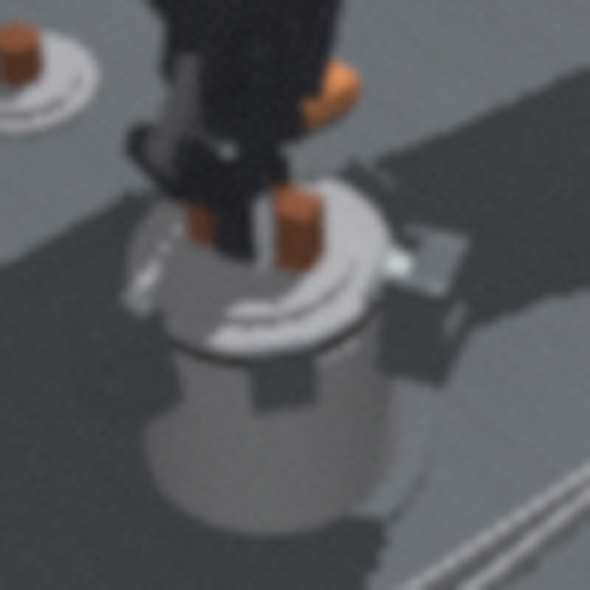

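Run:
```python
from h import *
for z in (108.5,107.2,106.2):
    print(movel([543.2,11.4,z],rate=10,max_force=30)); dwell(.2); st(z)
dwell(.6); st("hold")
im=read_camera("scene"); np.save("pics/scene6.npy",im)
x0,y0=175,155
cv2.imwrite("pics/c10.png",cv2.resize(im[y0:y0+100,x0:x0+100,::-1],(590,590),interpolation=cv2.INTER_CUBIC))
```

```text
False
108.5 t 19.9 pos [543.334  11.427 108.707] F [0.155 0.054 4.947] M [-0.07  0.22 -0.  ] w 14.77 z [-0.001 -0.    -1.   ]
False
107.2 t 20.38 pos [543.33   11.399 107.598] F [-2.742 -0.203  8.023] M [-0.146  0.517 -0.016] w 14.49 z [-0.001 -0.001 -1.   ]
False
106.2 t 20.83 pos [543.382  11.417 106.804] F [-3.542 -0.616 10.25 ] M [-0.193  0.726 -0.047] w 14.24 z [-0.001 -0.001 -1.   ]
hold t 21.43 pos [543.355  11.443 106.789] F [-4.273 -0.907 10.092] M [-0.221  0.746 -0.008] w 14.39 z [-0.001 -0.001 -1.   ]
```

View pics/c10.png

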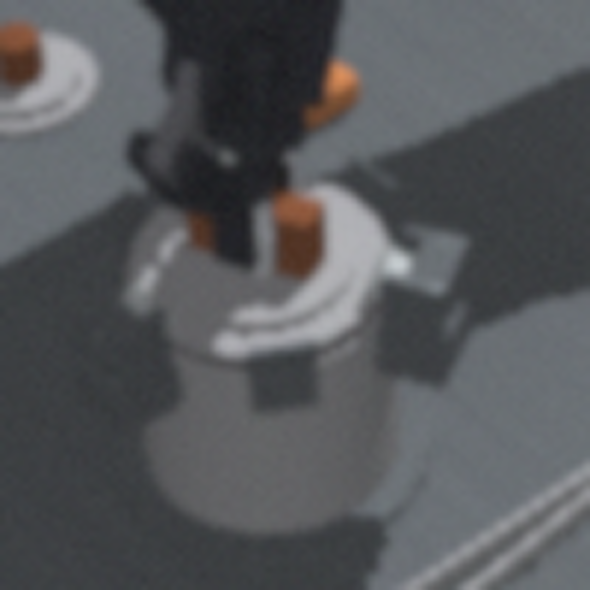

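Run:
```python
from h import *
movel([542.8,11.3,106.0],rate=8,max_force=20); dwell(.5); st("hold"); dwell(.5); s=st("hold2")
if 7<s["contact_force"][2]<16: finish_job(); print("handed in"); st()
```

```text
hold t 22.23 pos [543.302  11.416 106.773] F [-1.873 -0.813  9.485] M [-0.121  0.443  0.023] w 14.76 z [ 0.    -0.001 -1.   ]
hold2 t 22.73 pos [543.318  11.408 106.761] F [-2.817 -1.8    9.63 ] M [-0.084  0.42   0.051] w 14.34 z [ 0.    -0.001 -1.   ]
the job is handed in; nothing more can be done
handed in
the job is handed in; nothing more can be done
```

I closed the canister with the grey bar-grip lid and handed the job in at about 22.7 s, with the arm still pressing the lid down.

- **Resting on the latches:** The first touch was about 1.7 mm off-centre in x, with about 4 N of sideways force. I shifted the lid until that force was near zero. It then sat level on the latch noses for over a second, underside about 110 mm up, still held in the gripper with its weight on the noses.
- **Pressing down:** As the lid went through, the force built up and then reversed, and the latches gave way. In the last picture the lid is down in the mouth with the latch nose at the right over its edge.
- **Final hold:** The net push is about 11.5 N. Both the force and the height (underside about 95.3 mm) put the seal squeeze at about 4.6–4.8 mm, inside the 3–8 mm range.

**What didn't match:**
- A sideways force of about 2–3 N remained at the end.
- The build-up before the latches gave was only about 6 N at the points I sampled, just under the stated 7–14 N. I sampled only every 1.5 mm, so I probably missed the peak.
- I did not test the latches by pulling up on the lid, and took no picture after a final shift of under 1 mm.

I saw nothing else on the bench move.

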